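Open the ointment jar held in its brace

TASK

A small aluminium pot has been left standing on the cap of the square brown ointment jar: move it off and stand it upright in the shallow steel tray. Then unscrew the jar's tight cap (counter-clockwise seen from above, about a quarter turn) while the wooden block braces the jar, stop turning when the threads let go, and lift the cap straight up just clear of the jar's mouth, so that the jar stays seated in its block and the other things stay where they are. Finish still holding the cap level, over the mouth, a finger's breadth or so above it and touching nothing but your gripper.

Things in the scene. Friction and masses are not known exactly. Their poses are not given: they have to be found in the camera images.
- pot_center (a point): Centre, half-way up, of the loose aluminium pot: a solid closed round pot, 47 mm across at its upper part (the lower 24 mm are 45 mm across), 38 mm tall, 0.1 kg; it stands near the middle of the jar's cap. z is up.
- tray: Fixed shallow open steel tray, 170 mm (its x) by 140 mm (its y), rim 18 mm high, floor and walls 3 mm; the origin is the centre of its underside, on the table.
- brace: Fixed wooden block, 115 x 115 mm, 40 mm tall, with a square well 79 mm wide whose floor is 10 mm above the table; the origin is the centre of its underside. The jar stands loose in the well with 1.5 mm play all round, so the block keeps it from turning but not from being lifted out.
- jar: Square brown glass jar, 76 x 76 mm, flat shoulder 80 mm above its underside, then a round neck, 50 mm across its threads, up to the mouth at 114 mm; about 0.6 kg. Origin at the centre of its underside, z up. Its three thread ledges, 80 deg long, rising 2 mm, leave gaps centred at 0, 120 and 240 deg from its x axis.
- jar_mouth (a point): Centre of the jar's mouth, at the top edge of the neck, 114 mm above the jar's underside; axes as the jar's.
- cap_center (a point): Centre, half-way up, of the loose white cap on the jar: 59 mm across (16 flats, ribbed), 32 mm tall, top 4 mm thick, skirt open below, 0.05 kg. Screwed on, its lower edge is about 6 mm above the jar's shoulder, so fingertips reach at most 22 mm below its centre. From there it must rise 28 mm for its lower edge to be level with the mouth. z is up.
- cap: The same cap; origin at the centre of its lower edge. Three inner lugs, one on its x axis, sit under the jar's ledges; a springy liner (22 N) makes it tight (about 0.4 N m). Turned counter-clockwise 0.7 to 1.4 rad it rises 1 to 2 mm and is free when its x axis is within 0.2 rad of the jar's x axis; just beyond is a hard stop, where it is free too. Before that, lifting it lifts the jar.
- spatula: Bystander, to be left alone: steel ointment spatula lying flat, 200 mm long. Origin at the centre of its underside.
- bowl: Bystander, to be left alone: white ceramic bowl, 110 mm across, 50 mm tall. Origin at the centre of its underside.
- tall_bottle: Bystander, to be left alone: white plastic bottle, 60 mm across, 170 mm tall. Origin at the centre of its underside.
- brown_bottle: Bystander, to be left alone: small brown glass bottle, 52 mm across, 110 mm tall. Origin at the centre of its underside.
- tape_roll: Bystander, to be left alone: roll of paper tape lying flat, 80 mm across, 24 mm tall. Origin at the centre of its underside.
- gauze_box: Bystander, to be left alone: cardboard box, 70 x 110 x 45 mm. Origin at the centre of its underside.
- spare_jar: Bystander, to be left alone: round brown jar with a white cap, 68 mm across, 70 mm tall; not the one to open. Origin at the centre of its underside.
- beaker: Bystander, to be left alone: open steel cup, 72 mm across, 85 mm tall. Origin at the centre of its underside.
There are look-alikes about, which are no part of the job. What is shaped like the cap but black or green is not meant. Several things have the shape of the brace; the one meant has the colours described above.

How it is judged:
On the way, in this order (a step that is already met when the one before it is completed fails the run):
1. the pot stands upright in the tray, let go (contact force between pot and tray above 0.2 N and angle between pot_center's own z axis and vertical below 0.15 rad and z of pot_center in the frame of tray below 0.03 m and contact force between the fingers and pot below 0.1 N and linear speed of pot below 0.03 m/s), for 0.2 s.
2. the gripped cap has come off the threads, with the jar still seated in the block (z of cap_center in the frame of jar above 0.112 m and contact force between the fingers and cap above 1 N and z of jar in the frame of brace below 0.014 m and angle between jar's own z axis and vertical below 0.08 rad), for 0.1 s.
At the end, for the whole second after the job is handed in: Gripper holds the cap still, level within 10 deg, within 15 mm of the mouth's axis, its lower edge 2 to 45 mm above the mouth, not touching the jar, not turned over 40 deg past release; jar seated in the block (raised < 4 mm, tilted < 4.5 deg); pot upright in the tray, not touched (contact force between pot and tray above 0.2 N and angle between pot_center's own z axis and vertical below 0.15 rad and z of pot_center in the frame of tray below 0.03 m and contact force between the fingers and pot below 0.1 N and z of jar in the frame of brace below 0.014 m and angle between jar's own z axis and vertical below 0.08 rad and z of cap_center in the frame of jar_mouth between 0.018 and 0.061 m and horizontal distance between cap_center and jar_mouth below 0.015 m and angle between cap_center's own z axis and vertical below 0.17 rad and angle between the x axis of cap and the x axis of jar, either way round below 0.7 rad and contact force between the fingers and cap above 1 N and contact force between cap and jar below 0.05 N and linear speed of cap below 0.03 m/s); the arm keeps its last pose, push and grip.
It fails at once if the jar is lifted out of its seat by more than 8 mm or tipped by more than 0.15 rad (z of jar in the frame of brace above 0.018 m or angle between jar's own z axis and vertical above 0.15 rad).
It fails at once if a bystander is pushed more than 30 mm (distance of any of spatula, bowl, tall_bottle, brown_bottle, tape_roll, gauze_box, spare_jar, beaker from where it was at the start of the episode above 0.03 m).
It also fails if it takes over 51 s, if anything falls off the work surface, if the arm or the gripper's body presses on something with over 40 N, if the wrist force passes 120 N, or if a joint passes its speed limit or range.

ROBOT

A 6-joint arm with a two-finger parallel gripper is mounted at the origin on the work surface. World frame = base frame: x ahead of the robot, y to its left, z up, the work surface at z = 0. Lengths are in m, angles in rad, forces in N, time in s.
With the tool pointing down it reaches from about 0.25 to 0.775 m from the base axis. Payload 4 kg.
Tool frame: the origin (TCP) lies at the centre of the arm's flange, where the gripper is bolted on; the fingertips stand 199 mm ahead of it and the grasp point (between the pads) lies 180 mm ahead of it (robot.tcp_to_tips is the distance from the TCP to the fingertips, in m); z points along the fingers, y is the line along which they close (so a half turn about z gives the same grasp; the last joint's range is limited). The gripper opens to 94 mm and grips with 3 to 60 N. Pads are 16 mm wide; open, the fingers measure 119 mm over their backs; the gripper's body (75 mm by 177 mm) begins 78 mm behind the grasp point.
Start: joints at [-1.205, 0.087, 1.371, -0, 1.684, -0.103], TCP at [0.248, -0.491, 0.405] pointing down, gripper open.
Joint ranges: [-3.1, 3.1], [-0.76, 2.03], [0.27, 2.55], [-1.08, 4.22], [0.17, 2.65], [-2.57, 2.57]. Speed limits (rad/s): [2.79, 2.79, 3.14, 3.14, 3.14, 3.14].

INTERFACE

Orientations are given as [roll, pitch, yaw] about the fixed x, y, z axes, in that order (R = Rz(yaw) Ry(pitch) Rx(roll)).
In Python, from bench import telemetry, snapshot, ticket, robot gives the robot as it stands.
- The arm moves only by the tool apply_moves, never from a script. Its argument "moves" is a list that holds one entry, the list of rows, each a list of 5 numbers: the shift along the tool's x, y, z in units of 50 mm (1.0 is 50 mm), then the turn about the tool's z in units of 10 degrees (1.0 is 10 degrees), then the closure, from 0 (fully open) to 1 (shut). A call has 1 to 10 rows; each row is the pose to reach, as a shift and turn from the pose commanded when the call began, along the tool's axes at that moment; what a row does not reach only later rows make up. A row lasts 1/8 s, in which the tool goes at most 62.5 mm and 10.7 degrees, less where a joint would pass 70% of its speed; a pose out of reach is approached as far as the arm can. A call with a gripper value outside its range is refused whole. The fingers move at their own pace and stop on an object; the grip force is fixed at half the most. Time passes only in rows, so rows that repeat a pose let the fingers close. It gives the time, the measured TCP pose, the force, the opening and the grip force at its end, in the units of the state.
- telemetry.get_obs(): the state, without advancing time (a new reading comes with each control period).
- snapshot(name): name is "scene" or "side" or "wrist"; returns a dict with "image" (480x640x3 uint8, red, green, blue), "fovy" (degrees; the focal length in pixels is half the picture's height over the tangent of half this angle, whatever the lens; pixels are square), "cx", "cy" (the principal point, pixels), "R" (3x3) and "t" (3): a world point X has camera coordinates R X + t. Camera axes: x right, y down, z forward; pixel columns grow to the right and rows downward; lengths in m; the calibration is good to about 2 mm. A picture is of the moment at which its call begins. There is no depth.
- ticket.close_job(): hands the job in; it is judged then, once.
The state is a dict: "time": time; "joint_positions": joint angles; "qvel": joint speeds; "joint_torque": joint torques, N m; "tool_pos": TCP position; "ee_rot": TCP orientation; "wrist_force": force on the tool from outside, world axes, zero at the start; "wrist_torque": the same for the moment, N m; "width": finger opening in m; "finger_force": force on a finger pad.
Only numpy, scipy, OpenCV 4.12 (cv2) and the standard library are available. Lean on these libraries where they do the work, as an engineer would, in place of code of your own. Each camera call takes 0.05 s, during which the arm holds its last target. There are 200 camera calls.

## Working session

There is one attempt and no reset: what is moved stays moved. The work goes in short steps, Python scripts to look and compute and a tool call to move; the robot and the scene stay as the last step left them, time stands still between calls to the robot, and variables do not carry over. Pictures are saved under pics/ and viewed, at most 10 in all, crops included, and the job is handed in when it is done.

Besides the shell and the picture viewer there is one more tool, called after ">>>" by a JSON object that holds its "method" and its "body", one argument or row to a line. apply_moves: Moves the arm, as the interface text tells. Its arguments: {"type":"object","properties":{"moves":{"type":"array","items":{"type":"array","items":{"type":"array","items":{"type":"number"}}}}},"required":["moves"]}

```bash
mkdir -p pics
cat > h.py <<'E'
import numpy as np, cv2, json
from bench import telemetry, snapshot, ticket, robot
def shot(n,f):
    s=snapshot(n); cv2.imwrite(f'pics/{f}.png',cv2.cvtColor(s['image'],cv2.COLOR_RGB2BGR))
    np.savez(f'pics/{f}.npz',**{k:np.array(v) for k,v in s.items()}); return s
def load(f): return dict(np.load(f'pics/{f}.npz'))
def foc(s): return 240/np.tan(np.radians(float(s['fovy']))/2)
def ray(s,u,v):
    d=s['R'].T@np.array([(u-s['cx'])/foc(s),(v-s['cy'])/foc(s),1]); return -s['R'].T@s['t'],d
def onz(s,u,v,z):
    o,d=ray(s,u,v); return o+d*(z-o[2])/d[2]
def proj(s,X):
    c=s['R']@np.array(X)+s['t']; return np.array([s['cx']+foc(s)*c[0]/c[2],s['cy']+foc(s)*c[1]/c[2]])
E
python3 - <<'E'
from h import *
for n in('scene','side','wrist'):
    s=shot(n,n+'0'); print(n,s['fovy'],(-s['R'].T@s['t']).round(3),s['R'][2].round(2))
print(telemetry.get_obs())
E
```

```text
scene 48.23426725328762 [ 1.396 -0.462  0.965] [-0.67  0.35 -0.66]
side 46.25880349755007 [ 0.439 -0.948  0.995] [ 0.04  0.73 -0.68]
wrist 64.99850154773353 [ 0.32  -0.455  0.383] [-0.24 -0.12 -0.96]
{'time': 0.15, 'joint_positions': array([-1.20505975e+00,  8.77913058e-02,  1.37187402e+00, -3.49483143e-05,
        1.68361209e+00, -1.03118309e-01]), 'qvel': array([-0.00050765, -0.00178949, -0.00370618,  0.00180707, -0.00029883,
       -0.00024771]), 'joint_torque': array([ 1.41641536e-03, -3.40643728e+01, -3.02792966e+01,  7.17590377e-02,
        3.04955954e-02, -1.39771305e-04]), 'tool_pos': array([ 0.24847821, -0.49057884,  0.40378624]), 'ee_rot': array([-3.13991327e+00, -1.38873593e-04,  4.68850866e-01]), 'wrist_force': array([-0.1676691 ,  0.11481505,  0.11255529]), 'wrist_torque': array([-0.01580041, -0.03441853, -0.00258386]), 'finger_force': 0.0, 'width': 0.09407080776961958}
```

View pics/scene0.png

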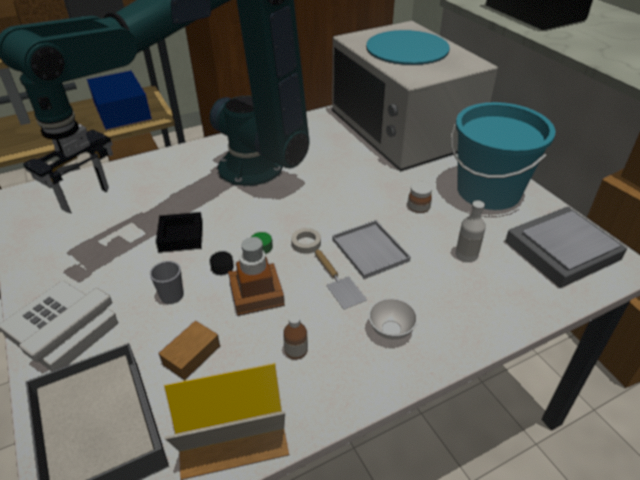

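View pics/side0.png

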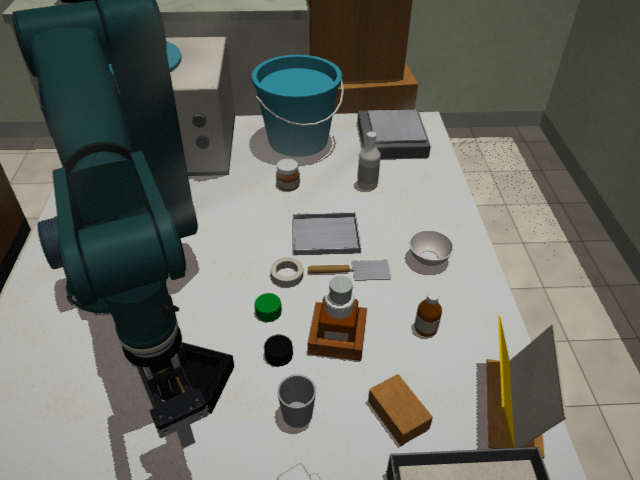

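The scene view shows the jar, cap and pot stack at about (253,270) with the tray at (371,248). The side view shows the stack at (340,310) and the tray at (326,233). I'll enlarge both.

Run:
```python
from h import *
a=cv2.imread('pics/scene0.png')[225:325,210:290]; b=cv2.imread('pics/side0.png')[265:365,300:380]
cv2.imwrite('pics/crop1.png',np.hstack([cv2.resize(x,(400,500),interpolation=cv2.INTER_CUBIC) for x in(a,b)]))
sc,si=load('scene0'),load('side0')
def tri(u1,u2):
    (o1,d1),(o2,d2)=ray(sc,*u1),ray(si,*u2)
    k=np.linalg.lstsq(np.c_[d1,-d2],o2-o1,rcond=None)[0]; p,q=o1+k[0]*d1,o2+k[1]*d2
    return ((p+q)/2).round(4),np.linalg.norm(p-q).round(4)
print(tri((253,255),(340,291)))
for c in [(371,222),(409,255),(366,276),(333,241)]: print('sc tray rim',onz(sc,*c,.018).round(3))
for c in [(293,214),(357,213),(360,251),(292,253)]: print('si',onz(si,*c,.018).round(3))
```

```text
(array([ 0.5294, -0.1893,  0.1354]), np.float64(0.0055))
sc tray rim [0.439 0.186 0.018]
sc tray rim [0.599 0.203 0.018]
sc tray rim [0.612 0.065 0.018]
sc tray rim [0.459 0.055 0.018]
si [0.437 0.198 0.018]
si [0.609 0.195 0.018]
si [0.602 0.049 0.018]
si [0.432 0.049 0.018]
```

View pics/crop1.png

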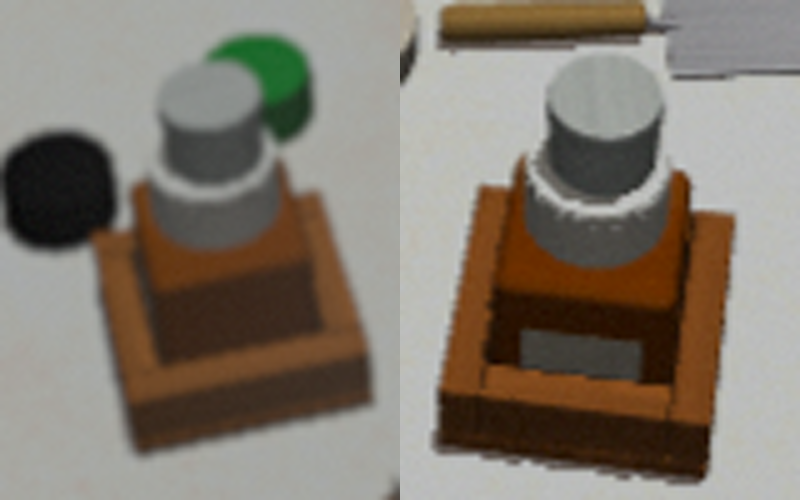

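The crop shows the pot top ellipse centred at scene (252.2,244) and side (341,284.4). The brace's top corners are visible in both views.

Run:
```python
from h import *
sc,si=load('scene0'),load('side0')
P=lambda *a:np.array([onz(*x)for x in a])
print('pot top',onz(sc,252.2,244,.166).round(4),onz(si,341,284.4,.166).round(4))
A=P(*[(sc,u,v,.04) for u,v in[(228.6,272.4),(274,263.6),(284,295),(236,305.4)]])
B=P(*[(si,u,v,.04) for u,v in[(316,302.6),(367,308),(362,348.2),(308,343.6)]])
for X in(A,B):
    print(X.round(3)[:,:2].tolist(),X.mean(0).round(4),[np.linalg.norm(X[i]-X[i-1]).round(3)for i in range(4)],[np.degrees(np.arctan2(*(X[i]-X[i-1])[1::-1])).round(1) for i in range(4)])
w=load('wrist0');o=-w['R'].T@w['t'];print(o)
c=np.array([.248,-.4906,.404]);
from scipy.spatial.transform import Rotation as Ro
R=Ro.from_euler('xyz',[3.1416,0,.469]).as_matrix();print(R.T@(o-c), R.T@w['R'].T)
print(R.round(3))
```

```text
pot top [ 0.5296 -0.1898  0.166 ] [ 0.5288 -0.1957  0.166 ]
[[0.463, -0.237], [0.486, -0.126], [0.594, -0.148], [0.572, -0.259]] [ 0.529  -0.1928  0.04  ] [np.float64(0.112), np.float64(0.113), np.float64(0.11), np.float64(0.113)] [np.float64(168.6), np.float64(77.9), np.float64(-11.5), np.float64(-101.3)]
[[0.483, -0.133], [0.594, -0.154], [0.571, -0.26], [0.46, -0.244]] [ 0.5271 -0.1978  0.04  ] [np.float64(0.113), np.float64(0.113), np.float64(0.109), np.float64(0.112)] [np.float64(78.7), np.float64(-10.6), np.float64(-102.1), np.float64(171.3)]
[ 0.32004453 -0.45458578  0.38318589]
[0.08054344 0.00043845 0.02081411] [[-6.26396225e-04 -9.61906784e-01 -2.73376932e-01]
 [ 9.99996945e-01  5.11968774e-05 -2.47146286e-03]
 [ 2.39131294e-03 -2.73377644e-01  9.61903813e-01]]
[[ 0.892  0.452 -0.   ]
 [ 0.452 -0.892  0.   ]
 [ 0.    -0.    -1.   ]]
```

Brace and pot agree at about (0.528,-0.194), with the block's yaw near -11° and the tray centre near (0.523,0.125). The sizes check out, so I'll move above the pot.

>>> {"method": "apply_moves", "body": {
  "moves": [
    [[1.0, -0.35, 0, -0.9, 0], [2.0, -0.7, 0, -1.8, 0], [3.0, -1.1, 0, -2.7, 0], [4.0, -1.45, 0, -3.6, 0], [5.0, -1.8, 0, -4.5, 0], [6.0, -2.15, 0, -5.4, 0], [7.0, -2.5, 0, -6.3, 0], [7.69, -2.77, 0, -6.3, 0], [7.69, -2.77, 0, -6.3, 0], [7.69, -2.77, 0, -6.3, 0]]
  ]
}}

```text
time: 1.4
tool_pos: [0.5286, -0.1937, 0.4043]
ee_rot: [-3.14, 0.0, 1.568]
wrist_force: [-0.0, 0.6, -0.7]
width: 0.0941
finger_force: 0.0
```

Run:
```python
from h import *
s=shot('wrist','wrist1'); o=telemetry.get_obs(); print(o['time'],o['tool_pos'],o['ee_rot'])
for p in [(.529,-.193,.166),(.529,-.193,.128),(.528,-.195,.04)]: print(proj(s,p).round(0))
```

```text
1.45 [ 0.52841702 -0.19409487  0.40444915] [-3.14076485e+00  2.92283123e-04  1.56729627e+00]
[319. 264.]
[319. 245.]
[318. 220.]
```

View pics/wrist1.png

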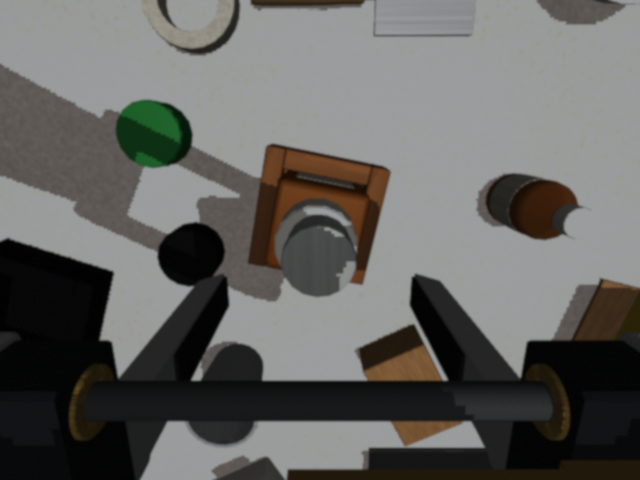

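The wrist view shows the pot top at (319,258), midway between the fingers and about 3 mm further in +y than predicted. I'll descend and grip it.

>>> {"method": "apply_moves", "body": {
  "moves": [
    [[0.06, 0.01, 0.7, 0, 0], [0.06, 0.01, 1.3, 0, 0], [0.06, 0.01, 1.4, 0, 0], [0.06, 0.01, 1.4, 0, 0], [0.06, 0.01, 1.4, 0, 1], [0.06, 0.01, 1.4, 0, 1], [0.06, 0.01, 1.4, 0, 1], [0.06, 0.01, 1.4, 0, 1], [0.06, 0.01, 1.4, 0, 1], [0.06, 0.01, 1.4, 0, 1]]
  ]
}}

```text
time: 2.7
tool_pos: [0.5294, -0.1903, 0.3347]
ee_rot: [-3.141, 0.0, 1.568]
wrist_force: [-1.0, 0.9, 0.9]
width: 0.0462
finger_force: 30.0
```

>>> {"method": "apply_moves", "body": {
  "moves": [
    [[0, 0, -0.3, 0, 1], [0, 0, -1.0, 0, 1], [0.8, 0, -1.0, 0, 1], [1.8, -0.05, -1.0, 0, 1], [2.8, -0.1, -1.0, 0, 1], [3.8, -0.12, -1.0, 0, 1], [4.8, -0.12, -1.0, 0, 1], [5.6, -0.12, -0.8, 0, 1], [6.1, -0.12, -0.3, 0, 1], [6.28, -0.12, 0, 0, 1]]
  ]
}}

```text
time: 3.95
tool_pos: [0.524, 0.1249, 0.3342]
ee_rot: [-3.141, 0.0, 1.57]
wrist_force: [-0.6, -0.2, -1.1]
width: 0.0462
finger_force: 30.0
```

>>> {"method": "apply_moves", "body": {
  "moves": [
    [[0, 0, 0, 0, 1], [0, 0, 0.8, 0, 1], [0, 0, 1.5, 0, 1], [0, 0, 2.1, 0, 1], [0, 0, 2.35, 0, 1], [0, 0, 2.4, 0, 1], [0, 0, 2.43, 0, 1], [0, 0, 2.45, 0, 1], [0, 0, 2.45, 0, 1]]
  ]
}}

```text
time: 5.08
tool_pos: [0.5244, 0.1237, 0.213]
ee_rot: [3.14, -0.0, 1.568]
wrist_force: [-0.2, -0.8, -0.9]
width: 0.0461
finger_force: 30.0
```

Run:
```python
from h import *
a=shot('side','side2')['image'][185:285,270:390]; b=shot('scene','scene2')['image'][190:310,310:430]
cv2.imwrite('pics/crop2.png',np.hstack([cv2.resize(x,(400,400))[:,:,::-1] for x in(a,b)]))
```

```text
(no output)
```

View pics/crop2.png

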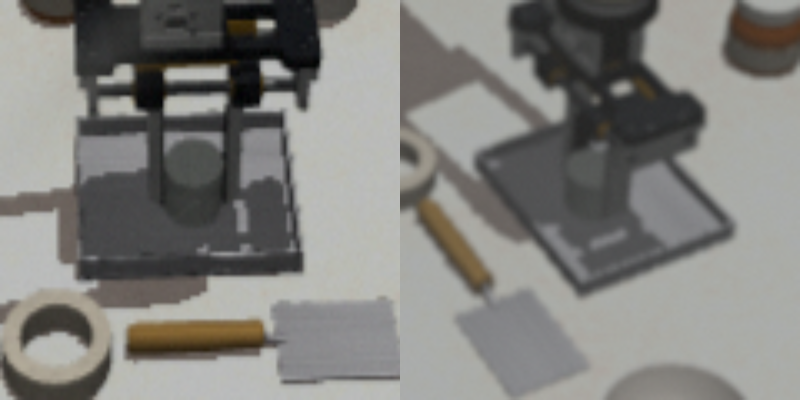

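Both views show the pot upright near the middle of the tray, just above the floor. I'll set it down.

>>> {"method": "apply_moves", "body": {
  "moves": [
    [[0, 0, 0.02, 0, 1], [0, 0, 0.04, 0, 1], [0, 0, 0.06, 0, 1], [0, 0, 0.06, 0, 1]]
  ]
}}

```text
time: 5.68
tool_pos: [0.5242, 0.1236, 0.209]
ee_rot: [-3.141, 0.0, 1.568]
wrist_force: [0.4, -0.2, -1.2]
width: 0.046
finger_force: 30.0
```

>>> {"method": "apply_moves", "body": {
  "moves": [
    [[0, 0, 0.015, 0, 1], [0, 0, 0.03, 0, 1], [0, 0, 0.03, 0, 1]]
  ]
}}

```text
time: 6.05
tool_pos: [0.5243, 0.1237, 0.2085]
ee_rot: [3.141, -0.0, 1.568]
wrist_force: [-1.6, -0.5, 3.9]
width: 0.0459
finger_force: 30.0
```

It's touching, so I'll release and rise.

>>> {"method": "apply_moves", "body": {
  "moves": [
    [[0, 0, 0, 0, 0.7], [0, 0, 0, 0, 0], [0, 0, 0, 0, 0], [0, 0, 0, 0, 0], [0, 0, 0, 0, 0], [0, 0, -0.4, 0, 0], [0, 0, -1.2, 0, 0], [0, 0, -2.2, 0, 0], [0, 0, -3.2, 0, 0], [0, 0, -3.9, 0, 0]]
  ]
}}

```text
time: 7.3
tool_pos: [0.5242, 0.1236, 0.4056]
ee_rot: [3.138, -0.0, 1.568]
wrist_force: [0.7, -0.0, -0.1]
width: 0.0939
finger_force: 0.0
```

>>> {"method": "apply_moves", "body": {
  "moves": [
    [[-0.9, 0, 0, 0.8, 0], [-1.8, 0, 0, 1.6, 0], [-2.7, 0, 0, 2.4, 0], [-3.6, 0.04, 0, 3.2, 0], [-4.5, 0.06, 0, 4.0, 0], [-5.4, 0.08, 0, 4.8, 0], [-6.1, 0.08, 0, 5.6, 0], [-6.35, 0.08, 0, 6.4, 0], [-6.35, 0.08, 0, 7.2, 0], [-6.35, 0.08, 0, 7.2, 0]]
  ]
}}

```text
time: 8.55
tool_pos: [0.5274, -0.1942, 0.4025]
ee_rot: [-3.141, 0.0, 0.313]
wrist_force: [0.6, -0.2, -0.6]
width: 0.0935
finger_force: 0.0
```

Run:
```python
from h import *
s=shot('wrist','wrist3'); a=s['image'][130:330,190:450]
cv2.imwrite('pics/crop3.png',cv2.resize(a,(780,600))[:,:,::-1])
o=telemetry.get_obs(); print(o['time'],o['tool_pos'],o['ee_rot'])
for p in [(.528,-.194,.128),(.528,-.194,.09)]: print(proj(s,p).round(0), ((proj(s,p)-[190,130])*3).round(0))
```

```text
8.6 [ 0.52743262 -0.19393795  0.40251657] [-3.14144246e+00  1.58897029e-04  3.13994320e-01]
[319. 247.] [387. 351.]
[319. 233.] [387. 308.]
```

View pics/crop3.png

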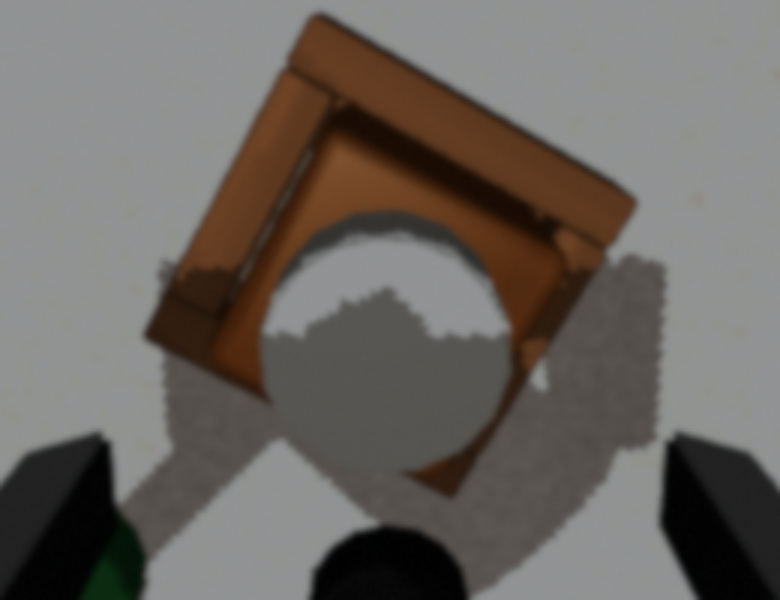

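The cap top is centred at crop (386,351) against a predicted (387,351), so the position is confirmed. I'll descend.

>>> {"method": "apply_moves", "body": {
  "moves": [
    [[0, 0, 0.8, 0, 0], [0, 0, 1.6, 0, 0], [0, 0, 2.0, 0, 0], [0, 0, 2.15, 0, 0], [0, 0, 2.15, 0, 0], [0, 0, 2.15, 0, 0]]
  ]
}}

```text
time: 9.35
tool_pos: [0.5279, -0.194, 0.2968]
ee_rot: [3.14, -0.002, 0.312]
wrist_force: [0.1, 0.3, -0.8]
width: 0.0937
finger_force: 0.0
```

>>> {"method": "apply_moves", "body": {
  "moves": [
    [[0, 0, 0, 0, 0.3], [0, 0, 0, 0, 1], [0, 0, 0, 0, 1], [0, 0, 0, 0, 1], [0, 0, 0, 0, 1], [0, 0, 0, 0, 1]]
  ]
}}

```text
time: 10.1
tool_pos: [0.5274, -0.1937, 0.2952]
ee_rot: [-3.141, -0.0, 0.312]
wrist_force: [-0.4, 1.9, 0.8]
width: 0.059
finger_force: 30.0
```

Run:
```python
from h import *
o=telemetry.get_obs(); print(o)
```

```text
{'time': 10.1, 'joint_positions': array([-4.52964909e-01,  1.59975693e-01,  1.50899803e+00,  4.29693833e-04,
        1.47300771e+00,  8.05887488e-01]), 'qvel': array([-1.81340232e-03, -1.38307331e-03, -1.76524511e-05,  9.61692662e-04,
        7.66244502e-04, -6.25725905e-04]), 'joint_torque': array([-8.14150628e-01, -3.53043580e+01, -2.90971577e+01, -3.60225756e-01,
       -4.54245033e-01,  1.61732768e-02]), 'tool_pos': array([ 0.52741337, -0.19368097,  0.29522647]), 'ee_rot': array([-3.14101492e+00, -1.56261096e-05,  3.11901891e-01]), 'wrist_force': array([-0.37761839,  1.92720665,  0.77590052]), 'wrist_torque': array([ 0.32077864,  0.07054333, -0.00403488]), 'finger_force': 30.0002673983181, 'width': 0.05901653581741668}
```

>>> {"method": "apply_moves", "body": {
  "moves": [
    [[0, 0, 0, -0.4, 1], [0, 0, -0.002, -0.8, 1], [0, 0, -0.004, -1.2, 1], [0, 0, -0.006, -1.6, 1], [0, 0, -0.008, -2.0, 1], [0, 0, -0.008, -2.0, 1]]
  ]
}}

```text
time: 10.85
tool_pos: [0.5275, -0.1938, 0.2957]
ee_rot: [3.142, -0.0, 0.66]
wrist_force: [-0.6, 1.7, 0.6]
width: 0.0594
finger_force: 30.0
```

Run:
```python
from h import *
o=telemetry.get_obs(); print(o['ee_rot'],o['wrist_force'],o['wrist_torque'],o['width'],o['joint_torque'][5])
a=shot('wrist','wrist4')['image'];b=cv2.imread('pics/wrist3.png')
```

```text
[ 3.14154405e+00 -3.33103771e-04  6.60323418e-01] [-0.55439877  1.6694679   0.55582749] [0.24669833 0.00575168 0.05823432] 0.05940434163217237 -0.04262508591637015
```

>>> {"method": "apply_moves", "body": {
  "moves": [
    [[0, 0, 0, -0.5, 1]]
  ]
}}

```text
time: 11.02
tool_pos: [0.5275, -0.1938, 0.2958]
ee_rot: [3.141, -0.001, 0.749]
wrist_force: [0.4, 2.5, 2.4]
width: 0.0588
finger_force: 30.0
```

```bash
cat > t.py <<'E'
from h import *
o=telemetry.get_obs(); print(o['ee_rot'][2],o['tool_pos'][2],o['wrist_force'],o['wrist_torque'],o['width'],o['joint_torque'][5])
E
python3 t.py
```

```text
0.748628743960434 0.295821287755201 [0.39421891 2.47224616 2.35181487] [ 0.27196493  0.03420596 -0.25942332] 0.058780191839545984 0.35009030252695084
```

>>> {"method": "apply_moves", "body": {
  "moves": [
    [[0, 0, 0, -0.5, 1]]
  ]
}}

```text
time: 11.15
tool_pos: [0.5275, -0.1938, 0.2959]
ee_rot: [3.141, -0.001, 0.836]
wrist_force: [0.3, 2.1, 2.0]
width: 0.059
finger_force: 30.0
```

```bash
python3 t.py
```

```text
0.8363345133778584 0.2959246422569114 [0.34663936 2.07976292 1.99327838] [ 0.26801098  0.00822758 -0.3469004 ] 0.05903787566196931 0.2358855865895748
```

>>> {"method": "apply_moves", "body": {
  "moves": [
    [[0, 0, -0.005, -0.6, 1]]
  ]
}}

```text
time: 11.28
tool_pos: [0.5276, -0.1938, 0.2961]
ee_rot: [3.141, -0.001, 0.941]
wrist_force: [0.2, 3.0, 1.9]
width: 0.059
finger_force: 30.0
```

```bash
python3 t.py
```

```text
0.9414883952455073 0.2960738104321107 [0.1900795  3.00383774 1.86110617] [ 0.28139236 -0.08372291 -0.34059328] 0.05899431794367161 0.3575520124286413
```

>>> {"method": "apply_moves", "body": {
  "moves": [
    [[0, 0, -0.005, -0.6, 1]]
  ]
}}

```text
time: 11.4
tool_pos: [0.5277, -0.1937, 0.2963]
ee_rot: [3.141, -0.001, 1.046]
wrist_force: [0.9, 2.3, 1.3]
width: 0.0589
finger_force: 30.0
```

```bash
python3 t.py
```

```text
1.0462684707137893 0.29625753218205425 [0.90241958 2.2884894  1.27099024] [ 0.34364855 -0.13921367 -0.40261231] 0.05892515029156192 0.3181055188179016
```

>>> {"method": "apply_moves", "body": {
  "moves": [
    [[0, 0, -0.005, -0.6, 1]]
  ]
}}

```text
time: 11.52
tool_pos: [0.5276, -0.1936, 0.2964]
ee_rot: [3.141, -0.001, 1.151]
wrist_force: [0.5, 3.3, 0.1]
width: 0.0587
finger_force: 30.0
```

```bash
python3 t.py
```

```text
1.1509249523935245 0.29639330301264044 [0.49473563 3.2535394  0.08831104] [ 0.45940156 -0.15231906 -0.39497379] 0.058684519167229256 0.26749033480882645
```

>>> {"method": "apply_moves", "body": {
  "moves": [
    [[0, 0, -0.002, -0.6, 1]]
  ]
}}

```text
time: 11.65
tool_pos: [0.5276, -0.1935, 0.2966]
ee_rot: [3.141, -0.002, 1.256]
wrist_force: [0.5, 3.0, 1.5]
width: 0.059
finger_force: 30.0
```

```bash
python3 t.py
```

```text
1.2557496962123684 0.2965636607562703 [0.4505979  2.95820179 1.51703995] [ 0.49372326 -0.15805173 -0.40793287] 0.0590281123571654 0.28415054082870483
```

>>> {"method": "apply_moves", "body": {
  "moves": [
    [[0, 0, -0.002, -0.6, 1]]
  ]
}}

```text
time: 11.78
tool_pos: [0.5276, -0.1934, 0.2968]
ee_rot: [3.141, -0.002, 1.361]
wrist_force: [-1.5, 3.5, 2.5]
width: 0.059
finger_force: 30.0
```

```bash
python3 t.py
```

```text
1.360606831342814 0.29677352516428324 [-1.47127948  3.50038657  2.54460217] [ 0.60024671 -0.00392176 -0.31629946] 0.058979683298446536 0.31611294485628605
```

>>> {"method": "apply_moves", "body": {
  "moves": [
    [[0, 0, -0.004, -0.6, 1]]
  ]
}}

```text
time: 11.9
tool_pos: [0.5275, -0.1933, 0.297]
ee_rot: [3.141, -0.002, 1.465]
wrist_force: [-0.7, 3.7, 3.5]
width: 0.059
finger_force: 30.0
```

```bash
python3 t.py
```

```text
1.4653777783279738 0.29704413126948254 [-0.74575613  3.65923632  3.5426857 ] [ 0.60109839  0.05562178 -0.32304951] 0.05902264770825215 0.336106913164258
```

>>> {"method": "apply_moves", "body": {
  "moves": [
    [[0, 0, -0.004, -0.6, 1]]
  ]
}}

```text
time: 12.02
tool_pos: [0.5274, -0.1933, 0.2978]
ee_rot: [3.141, -0.002, 1.57]
wrist_force: [-1.8, 4.8, 6.5]
width: 0.0589
finger_force: 30.0
```

```bash
python3 t.py
```

```text
1.5702240742518512 0.29781221366000277 [-1.79199318  4.81079143  6.5076692 ] [ 0.77122886  0.32668478 -0.3422637 ] 0.05894838026580681 0.3557784017175436
```

>>> {"method": "apply_moves", "body": {
  "moves": [
    [[0, 0, -0.004, -0.6, 1]]
  ]
}}

```text
time: 12.15
tool_pos: [0.5273, -0.1934, 0.298]
ee_rot: [-3.142, -0.001, 1.676]
wrist_force: [-2.2, 3.2, 4.5]
width: 0.0589
finger_force: 30.0
```

```bash
python3 t.py
```

```text
1.6755993621858893 0.29802667826426055 [-2.24421877  3.20467054  4.47909717] [0.60539709 0.33956198 0.00662071] 0.05887684618274847 0.6210770085453987
```

The torque dropped to zero and the cap popped up about 1 mm, so it has released. I'll turn a touch more and test-lift 2.5 mm.

>>> {"method": "apply_moves", "body": {
  "moves": [
    [[0, 0, 0, -0.3, 1], [0, 0, -0.02, -0.3, 1], [0, 0, -0.04, -0.3, 1], [0, 0, -0.05, -0.3, 1], [0, 0, -0.05, -0.3, 1]]
  ]
}}

```text
time: 12.78
tool_pos: [0.5273, -0.194, 0.2989]
ee_rot: [-3.14, -0.0, 1.725]
wrist_force: [-1.0, 1.8, -1.7]
width: 0.0586
finger_force: 30.0
```

```bash
python3 t.py
```

```text
1.7250206668146597 0.29890650964489834 [-0.97351584  1.81980936 -1.73318198] [ 0.30059722  0.14055017 -0.00294734] 0.05857726353497864 -0.005883500998606905
```

>>> {"method": "apply_moves", "body": {
  "moves": [
    [[0, 0, -0.03, 0, 1], [0, 0, -0.06, 0, 1], [0, 0, -0.06, 0, 1]]
  ]
}}

```text
time: 13.15
tool_pos: [0.5275, -0.1939, 0.3029]
ee_rot: [3.141, 0.0, 1.725]
wrist_force: [-1.2, 1.3, -0.8]
width: 0.0591
finger_force: 30.0
```

```bash
python3 t.py
```

```text
1.725365791038778 0.30287197087313766 [-1.15872552  1.3170936  -0.83867289] [0.24447865 0.17929896 0.07603113] 0.0591106088317948 0.0013043545550317504
```

The force stays near zero, so the cap is free. I'll lift it to about 13 mm above the mouth.

>>> {"method": "apply_moves", "body": {
  "moves": [
    [[0, 0, -0.08, 0, 1], [0, 0, -0.18, 0, 1], [0, 0, -0.28, 0, 1], [0, 0, -0.38, 0, 1], [0, 0, -0.48, 0, 1], [0, 0, -0.58, 0, 1], [0, 0, -0.66, 0, 1], [0, 0, -0.66, 0, 1], [0, 0, -0.66, 0, 1]]
  ]
}}

```text
time: 14.28
tool_pos: [0.5274, -0.1939, 0.3354]
ee_rot: [-3.141, -0.0, 1.725]
wrist_force: [0.3, -0.3, 0.2]
width: 0.0592
finger_force: 30.0
```

```bash
python3 t.py
python3 - <<'E'
from h import *
a=shot('side','side5')['image'][200:370,260:400]; b=shot('scene','scene5')['image'][210:330,210:420]
cv2.imwrite('pics/crop5.png',np.hstack([cv2.resize(x,(w,480),interpolation=cv2.INTER_CUBIC)[:,:,::-1] for x,w in((a,395),(b,405))]))
E
```

```text
1.7253870657154438 0.3354412722297131 [ 0.27432343 -0.33392705  0.15596179] [ 0.00477435 -0.05147272  0.0333583 ] 0.05923063325499477 -5.604486091215222e-05
```

View pics/crop5.png

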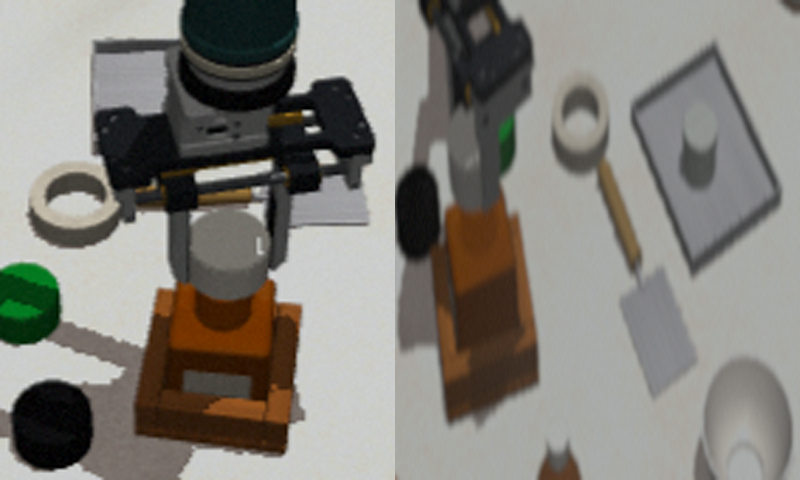

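The picture shows the cap held level over the mouth, the jar seated and the pot upright in the tray. I'll check the cap's height, then hand in.

Run:
```python
from h import *
s=load('side5')
for z in(.168,.136): 
    p=proj(s,(.5275,-.194,z)); print(z,(p-[260,200])*[395/140,480/170])
print(ticket.close_job())
```

```text
0.168 [226.54210674 234.68952179]
0.136 [225.05211518 264.84544411]
the job is handed in; nothing more can be done
None
```

The job is handed in: the pot stands upright in the tray, and the gripper holds the freed cap level about 12 mm above the mouth of the seated jar; I don't have the judge's verdict.

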